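Load a test block and run the sticking gauge stage home

ROBOT

A 6-joint arm with a two-finger parallel gripper is mounted at the origin on the work surface. World frame = base frame: x ahead of the robot, y to its left, z up, the work surface at z = 0. Lengths are in mm, angles in degrees, forces in N, time in s.
With the tool pointing down it reaches from about 300 to 850 mm from the base axis. Payload 4.2 kg.
Tool frame: the origin (TCP) lies midway between the tips of the shut fingers; the grasp point (between the pads) lies 19 mm behind it; z points along the fingers, y is the line along which they close (so a half turn about z gives the same grasp; the last joint's range is limited). The gripper opens to 91 mm and grips with 3 to 60 N. Pads are 32 mm wide; open, the fingers measure 118 mm over their backs; the gripper's body (76 mm by 178 mm) begins 60 mm behind the grasp point.
Start: joints at [-73.339, 18.312, 89.639, -0, 72.044, -1.146], TCP at [175.85, -547.467, 213.976] pointing down, gripper open.
Joint ranges: [-177.97, 177.97], [-48.28, 115.42], [12.27, 149.76], [-77.06, 257.06], [2.81, 150.46], [-146.56, 146.56]. Speed limits (degrees/s): [147.25, 147.25, 180, 180, 180, 180].

INTERFACE

Orientations are given as [roll, pitch, yaw] about the fixed x, y, z axes, in that order (R = Rz(yaw) Ry(pitch) Rx(roll)).
In Python, from workcell import env gives the robot as it stands.
- The arm moves only by the shell command python3 -m jog 'ROWS' [FORCE]. ROWS is a JSON object of lists of equal length, an entry for each row: "jaw": the finger opening in mm, from 0 to 91.2; "slide": the shift along the tool's x, y, z in units of 30 mm (1.0 is 30 mm), a list of three; "spin": the turn about the tool's z in units of 8 degrees (1.0 is 8 degrees). In form: {"jaw": [jaw, ...], "slide": [[dx, dy, dz], ...], "spin": [spin, ...]}. A call has 1 to 10 rows; each row shifts and turns the commanded pose from where the row before left it, along the tool's axes as they then stand; what a row does not reach is not made up. A row lasts 1/10 s, in which the tool goes at most 50 mm and 8.59 degrees, less where a joint would pass 70% of its speed; a pose out of reach is approached as far as the arm can. A call is refused whole if a number of a shift passes 1 or a number of a turn 1, either way. A call with a gripper value outside its range is refused whole. The fingers move at their own pace and stop on an object; FORCE is the grip in N (left out, the last holds). Time passes only in rows, so rows that do not move let the fingers close. It gives the time, the measured TCP pose, the force, the opening and the grip force at its end, in the units of the state.
- env.state(): the state, without advancing time (a new reading comes with each control period).
- env.grab_frame(name): name is "side" or "top"; returns the picture (384x512x3 uint8, red, green, blue); there is no depth.
- env.camera_model(name): a dict with "fx", "fy", "cx", "cy" (pixels), "D" ([k1, k2, p1, p2, k3] as OpenCV has them; the pictures are not rectified), "camera_from_world" (4x4, takes a point from world to camera coordinates). Camera axes: x right, y up, looking along -z (the intrinsics and any distortion apply to the point x, -y, -z); pixel columns grow to the right and rows downward; lengths in mm; the calibration is good to about 2 mm. A picture is of the moment at which its call begins. camera_model takes no time and is no camera call.
- env.job_done(): hands the job in; it is judged then, once.
The state is a dict: "time_s": time; "qpos": joint angles; "qvel": joint speeds; "effort": joint torques, N m; "ee_pos": TCP position; "ee_rot": TCP orientation; "force": force on the tool from outside, world axes, zero at the start; "torque": the same for the moment, N m; "gripper_width": finger opening in mm; "gripper_force": force on a finger pad.
Only numpy, scipy, OpenCV 4.12 (cv2) and the standard library are available. Lean on these libraries where they do the work, as an engineer would, in place of code of your own. Each camera call takes 0.05 s, during which the arm holds its last target. There are 200 camera calls.

TASK

Set the small round steel test block down in the ring nest of the sliding stage of the comparator gauge, then push the stage along its rail: it is gummed up and has to be pushed until it breaks free. Run it fully home against the stop hidden in the gauge housing, coming up against the stop gently, with the block still flat in the nest; leave the other things on the bench alone.

Things in the scene. Friction and masses are not known exactly. Their poses are not given: they have to be found in the camera images.
- block: small round steel test block: upright cylinder 40 mm in diameter, 25 mm high, 0.25 kg, standing on the bench. Origin: centre of its underside, z up.
- gauge: comparator stand, fixed: white housing 130 x 130 mm, 80 mm high, with a column and an arm that holds a dial probe over the rail (tip 86 mm above the bench). Origin: centre of the housing's underside, 65 mm behind its mouth; x axis along the rail into the housing (the way to push), z up.
- mouth (a point): centre of the housing's mouth at bench level, where the rail runs in; axes as the gauge's. Inside, out of sight, is a fixed stop with a stiff rubber buffer (about 12 N/mm) that the stage's tongue meets; its depth is not known: home lies 80 to 170 mm beyond where the stage starts. The probe's place does not tell it. More than 20 N of pressure on the stop spoils its setting.
- stage: aluminium stage, plate 175 x 90 mm, top 40 mm above the bench, tongue in front, upright end plate behind. It only slides along the rail, its x axis (= the gauge's). Origin under the nest's centre, 26 mm above the bench. It starts stuck: moves only under 8 to 15 N for its first 3 to 25 mm, then breaks free with a small jerk, runs with 3 to 4 N and stays where left.
- nest (a point): centre of the floor of the ring nest on the stage, 40 mm above the bench. The ring is dark steel, 46 mm inside diameter, 58 mm outside, 6 mm high. Axes as the stage's.
- push_face (a point): centre of the rear face of the stage's end plate, the face to push on: 70 mm wide, 10 mm thick, from 40 to 78 mm above the bench; this point is 62 mm above the bench, 120 mm behind the nest's centre. The face looks along the stage's -x; behind it the rail goes on for up to 60 mm, 26 mm high.
- disc: bystander: flat steel disc 60 mm in diameter, 16 mm high. Origin: centre of underside.
- plate: bystander: square steel block 50 x 50 x 20 mm. Origin: centre of underside.
- brush: bystander: hand brush 160 mm long, lying.
- loupe: bystander: black loupe 40 mm in diameter, 42 mm high. Origin: centre of underside.
- bottle: bystander: bottle 52 mm in diameter, 120 mm high. Origin: centre of underside.
- cup: bystander: white mug 76 mm in diameter, 85 mm high. Origin: centre of underside.
- block_top (a point): centre of the top of the round test block, 25 mm above its origin.
Mind the look-alikes: they are no part of the job. What is meant by the gauge is not red, and is the smaller of those in its own colour.

How it is judged:
By the outcome, as a careful person would: the job done as asked, in the order asked, and still so for the second after the job is handed in, with the robot touching nothing.
It also fails if it takes over 70 s, if anything falls off the work surface, if the arm or the gripper's body presses on something with over 40 N, if the wrist force passes 120 N, or if a joint passes its speed limit or range.

## Working session

There is one attempt and no reset: what is moved stays moved. The work goes in short steps, Python scripts to look and compute and a shell command to move; the robot and the scene stay as the last step left them, time stands still between calls to the robot, and variables do not carry over. Pictures are saved under pics/ and viewed, at most 10 in all, crops included, and the job is handed in when it is done.

```bash
mkdir -p pics; python3 - <<'E'
from workcell import env
import cv2,json
for n in("side","top"):
    f=env.grab_frame(n); cv2.imwrite(f"pics/{n}0.png",cv2.resize(f[:,:,::-1],(800,600),interpolation=cv2.INTER_CUBIC)); cv2.imwrite(f"{n}0raw.png",f[:,:,::-1])
    m=env.camera_model(n); print(n,{k:(v if not hasattr(v,'tolist') else v.tolist()) for k,v in m.items()})
print(env.state())
E
```

```text
side {'fx': 372.70339088929103, 'fy': 372.70339088929103, 'cx': 258.79980325753183, 'cy': 189.30418977642265, 'D': [-0.040537447847607495, 0.0, 0.0, 0.0, 0.0], 'camera_from_world': [[-0.967158999492491, -0.2541562967684998, -0.0028366377290339564, 474.3695421522926], [0.12906371977571782, -0.5006886111248015, 0.8559517924086448, -123.39981713740045], [-0.21896580997575513, 0.8274753721427843, 0.5170478532581118, -977.0275038030745], [0.0, 0.0, 0.0, 1.0]]}
top {'fx': 352.56434819475703, 'fy': 352.56434819475703, 'cx': 250.65187464451157, 'cy': 190.6320358385988, 'D': [-0.06117542904873862, 0.0, 0.0, 0.0, 0.0], 'camera_from_world': [[0.00727604192766205, -0.9999733951880839, -0.000517812594674993, -1.866571553633304], [0.9945900513342576, 0.007183209466886741, 0.10362929744369441, -487.6823174273544], [-0.1036228208493948, -0.001269022368253812, 0.9946158557862645, -1255.393771006049], [0.0, 0.0, 0.0, 1.0]]}
{'time_s': 0.1, 'qpos': array([-7.33382911e+01,  1.83475892e+01,  8.96968762e+01,  8.19744243e-04,
        7.20415069e+01, -1.14554187e+00]), 'qvel': array([-0.03187973, -0.06198446, -0.23976826,  0.06720557, -0.02120515,
       -0.09988685]), 'effort': array([-2.51064637e-05, -4.13335669e+01, -2.32509273e+01,  7.29383086e-02,
        4.22388967e-02, -6.30134537e-05]), 'ee_pos': array([ 175.73328925, -547.05027863,  213.22543905]), 'ee_rot': array([-1.79914061e+02, -2.49803907e-03,  1.78069955e+01]), 'force': array([0.15009952, 0.93598636, 0.33899846]), 'torque': array([-0.01845162, -0.00067775,  0.01763473]), 'gripper_force': 0.0, 'gripper_width': 91.00671688880745}
```

View pics/top0.png

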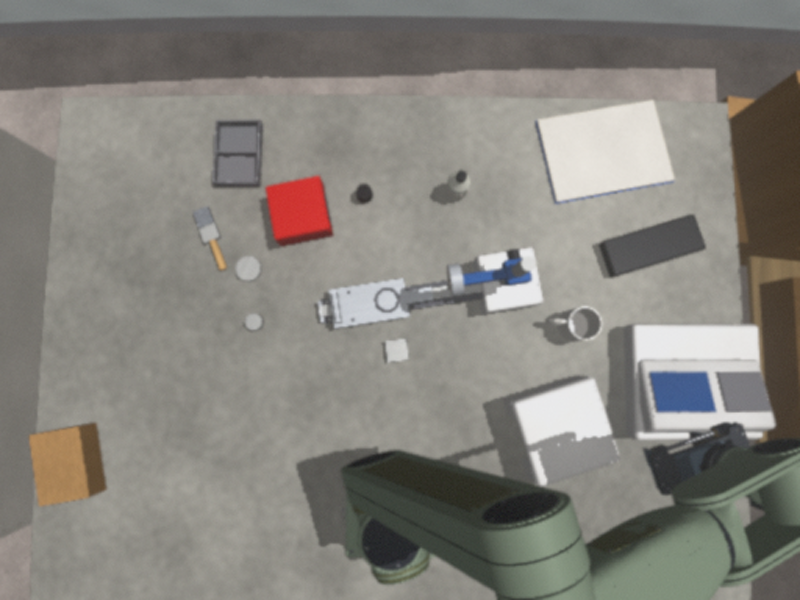

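View pics/side0.png

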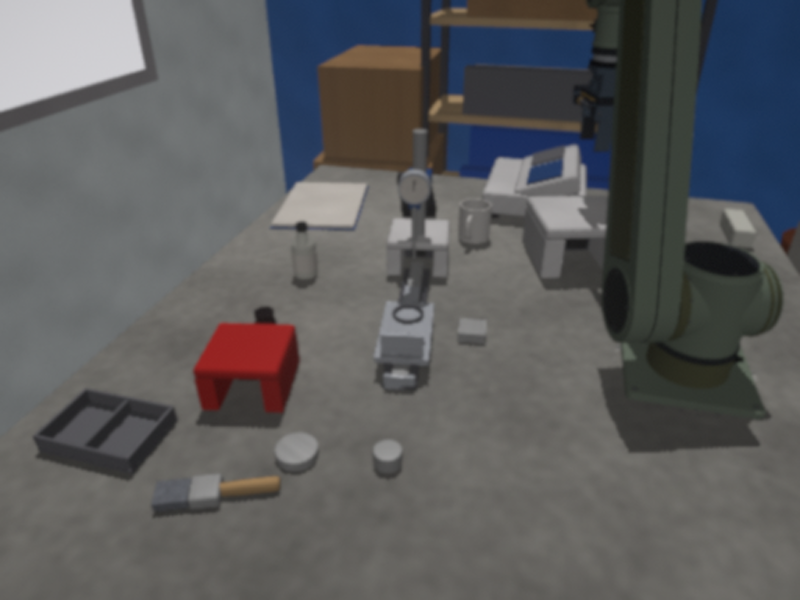

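The top view (800×600 scale) shows the test block at (254,322), the ring nest at (387,300), the end plate at about (325,310) and the small white gauge at (512,280). The larger white housing and the red one are decoys. The rail runs right, along -y and slightly +x. The side view has the block at (388,457) and the nest at (408,315).

```bash
cat > h.py <<'E'
from workcell import env
import cv2,numpy as np
def ray(n,u,v):
    m=env.camera_model(n);K=np.array([[m['fx'],0,m['cx']],[0,m['fy'],m['cy']],[0,0,1]])
    p=cv2.undistortPoints(np.array([[[u,v]]],float),K,np.array(m['D'])).ravel()
    T=np.array(m['camera_from_world']);R=T[:3,:3]
    return -R.T@T[:3,3], R.T@np.array([p[0],-p[1],-1.])
def onz(n,u,v,z):
    o,d=ray(n,u,v);return (o+d*(z-o[2])/d[2])[:2]
def proj(n,P):
    m=env.camera_model(n);K=np.array([[m['fx'],0,m['cx']],[0,m['fy'],m['cy']],[0,0,1]])
    T=np.array(m['camera_from_world']);c=T[:3,:3]@np.array(P,float)+T[:3,3];c=c*[1,-1,-1]
    return cv2.projectPoints(c.reshape(1,1,3),np.zeros(3),np.zeros(3),K,np.array(m['D']))[0].ravel()
E
python3 - <<'E'
from h import *
a=cv2.imread('top0raw.png');b=cv2.imread('side0raw.png')
# top: cols 140-360, rows 140-230 x3.6 ; side: cols 230-310 rows 170-310
A=cv2.resize(a[150:230,140:300],(800,400),interpolation=cv2.INTER_CUBIC)  # x5
cv2.imwrite('pics/topc.png',A)
B=cv2.resize(b[185:310,225:325],(480,600),interpolation=cv2.INTER_CUBIC) #x4.8
cv2.imwrite('pics/sidec.png',B)
for n,u,v,z in(('top',254*.64,322*.64,25),('side',388*.64,447*.64,25),('top',387*.64,300*.64,46),('side',408*.64,315*.64,46)): print(n,onz(n,u,v,z))
E
```

```text
top [429.00014006 321.18951221]
side [429.52527385 319.71014101]
top [480.54051988  12.22273542]
side [477.44142295  23.66191576]
```

View pics/topc.png

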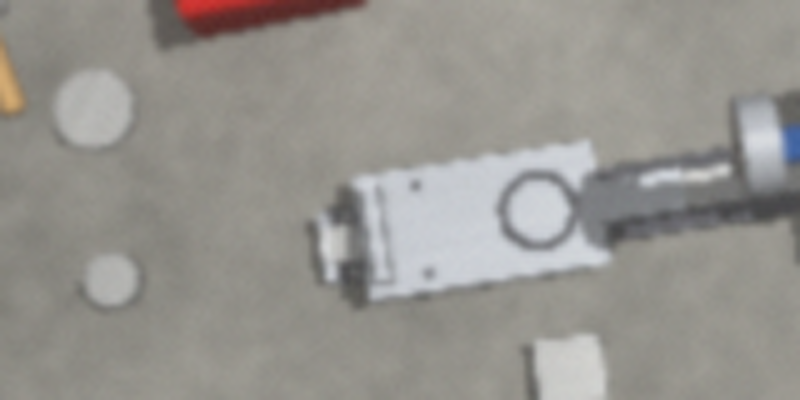

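View pics/sidec.png

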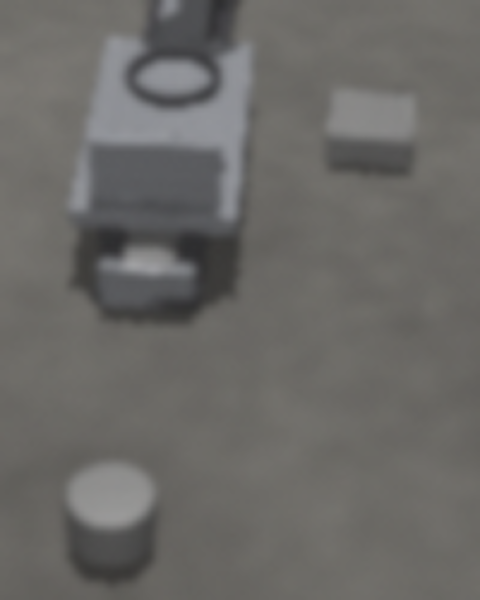

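```bash
python3 - <<'E'
from h import *
def comp(n,img,seed,thr,S=8,W=30):
    u,v=seed;u0,v0=int(u)-W,int(v)-W
    c=cv2.resize(img[v0:v0+2*W,u0:u0+2*W],None,fx=S,fy=S,interpolation=cv2.INTER_CUBIC)
    g=cv2.cvtColor(c,cv2.COLOR_BGR2GRAY);
    _,l,st,_=cv2.connectedComponentsWithStats((g>thr).astype(np.uint8))
    i=l[int((v-v0+.5)*S),int((u-u0+.5)*S)]
    cs=cv2.findContours((l==i).astype(np.uint8),cv2.RETR_EXTERNAL,cv2.CHAIN_APPROX_NONE)[0]
    k=max(cs,key=cv2.contourArea);e=cv2.fitEllipse(k);print('  ',n,thr,[x/S for x in e[1]])
    return (e[0][0]+.5)/S-.5+u0,(e[0][1]+.5)/S-.5+v0
a=cv2.imread('top0raw.png');b=cv2.imread('side0raw.png')
print([int(cv2.cvtColor(x,cv2.COLOR_BGR2GRAY)[int(v),int(u)]) for x,u,v in((a,162,206),(a,170,206),(a,247,192),(a,240,192),(b,248,287),(b,261,201),(b,248,300))])
for t in(150,165):p=comp('top',a,(162,206),t);print('block top',p,onz('top',*p,25))
for t in(110,120,130):p=comp('side',b,(248,287),t);print('block side',p,onz('side',*p,25))
for t in(150,165):p=comp('top',a,(247,192),t);print('nest top',p,onz('top',*p,42))
for t in(110,130):p=comp('side',b,(261,200),t);print('nest side',p,onz('side',*p,44))
f=lambda x,y:onz('top',x/5+139.6,y/5+149.6,40)
for q in((f(355,180),f(590,142)),(f(372,300),f(608,262))):
    d=q[1]-q[0];print(q,np.degrees(np.arctan2(d[1],d[0])))
# end plate top (z=78) in top crop, rear/top corners approx
g=lambda x,y,z:onz('top',x/5+139.6,y/5+149.6,z)
# mouth/housing
print(onz('top',*(512*.64,280*.64),80))
# end plate top edge in side crop corners
h=lambda x,y,z:onz('side',x/4.8+225-.4,y/4.8+185-.4,z)
print('ep top corners side',h(92,148,78),h(222,150,78))
E
```

```text
[177, 139, 210, 128, 145, 147, 77]
   top 150 [10.147735595703125, 10.528997421264648]
block top (161.6887607574463, 205.18437957763672) [432.22930965 324.48383483]
   top 165 [8.803032875061035, 9.257221221923828]
block top (161.83970832824707, 205.39482879638672) [431.46866541 323.90641169]
   side 110 [14.24951457977295, 18.840946197509766]
block side (247.6528205871582, 287.51526069641113) [429.74896054 324.05386185]
   side 120 [13.276060104370117, 17.731760025024414]
block side (247.65610885620117, 287.65125274658203) [429.63327765 324.42781276]
   side 130 [12.249581336975098, 16.628286361694336]
block side (247.667573928833, 287.81407737731934) [429.47942079 324.87110753]
   top 150 [12.444571495056152, 12.741028785705566]
nest top (247.26246643066406, 191.62045669555664) [482.29759629  13.76920647]
   top 165 [11.852375984191895, 12.105798721313477]
nest top (247.27910232543945, 191.61623573303223) [482.31323248  13.70970818]
   side 110 [6.839949607849121, 14.571430206298828]
nest side (260.6853485107422, 200.6553611755371) [480.59888821  16.27716675]
   side 130 [5.371140480041504, 12.852206230163574]
nest side (260.7006721496582, 200.57216262817383) [480.66475093  15.84993713]
(array([503.32339827, 145.93575819]), array([532.11479532, -23.06133559])) -80.331562102321
(array([417.05341772, 132.14308058]), array([445.52128209, -36.3998786 ])) -80.4129040574426
[ 524.14656096 -267.5964461 ]
ep top corners side [491.24352019 143.17798101] [425.6960055  128.08221546]
```

Working estimates are block (430.7, 324.3), nest (481.5, 14.7) and rail direction -80.4°. I'll turn the tool to yaw 99.6 so the fingers close across the rail, and lift.

```bash
python3 -m jog '{"jaw":[80,80,80,80,80,80,80,80,80,80],"slide":[[0,0,-0.27],[0,0,-0.27],[0,0,-0.27],[0,0,-0.27],[0,0,-0.27],[0,0,-0.27],[0,0,-0.27],[0,0,-0.27],[0,0,-0.27],[0,0,-0.27]],"spin":[-1,-1,-1,-1,-1,-1,-1,-1,-1,-1]}' 20
python3 -m jog '{"jaw":[80,80],"slide":[[0,0,0],[0,0,0]],"spin":[-0.22,0]}'
```

```text
time_s: 1.1
ee_pos: [175.8, -547.2, 294.8]
ee_rot: [-180.0, -0.1, 98.1]
force: [0.3, 0.0, 0.1]
gripper_width: 79.9
gripper_force: 0.0
time_s: 1.3
ee_pos: [175.8, -547.3, 294.8]
ee_rot: [-180.0, -0.0, 99.6]
force: [-0.4, -0.0, -0.3]
gripper_width: 79.9
gripper_force: 0.0
```

```bash
python3 - <<'E'
from h import *
# dial position guess at several heights (top 291,178) & side (415,187)*.64 : two-ray closest point
o1,d1=ray('top',291,178);o2,d2=ray('side',415*.64,187*.64)
A=np.c_[d1,-d2];t=np.linalg.lstsq(A,o2-o1,rcond=None)[0];print('dial',o1+d1*t[0],o2+d2*t[1])
E
```

```text
dial [ 506.0161209  -121.77950898  230.96356197] [ 501.82164911 -122.60867653  230.46502009]
```

```bash

python3 -m jog '{"jaw":[80,80,80,80,80,80,80,80,80,80],"slide":[[1,0.49,0],[1,0.49,0],[1,0.49,0],[1,0.49,0],[1,0.49,0],[1,0.49,0],[1,0.49,0],[1,0.49,0],[1,0.49,0],[1,0.49,0]],"spin":[0,0,0,0,0,0,0,0,0,0]}'
python3 -m jog '{"jaw":[80,80,80,80,80,80,80,80,80,80],"slide":[[1,0.49,0],[1,0.49,0],[1,0.49,0],[1,0.49,0],[1,0.49,0],[1,0.49,0],[1,0.49,0],[1,0.49,0],[1,0.49,0],[1,0.49,0]],"spin":[0,0,0,0,0,0,0,0,0,0]}'
python3 -m jog '{"jaw":[80,80,80,80,80,80,80,80,80,80],"slide":[[1,0.49,0],[1,0.49,0],[1,0.49,0],[1,0.49,0],[1,0.49,0],[1,0.49,0],[1,0.49,0],[0.2,0.0,0],[0,0,0],[0,0,0]],"spin":[0,0,0,0,0,0,0,0,0,0]}'
```

```text
time_s: 2.3
ee_pos: [270.8, -225.7, 294.6]
ee_rot: [-180.0, -0.0, 99.5]
force: [0.4, 0.1, 0.5]
gripper_width: 79.9
gripper_force: 0.0
time_s: 3.3
ee_pos: [365.9, 94.4, 294.6]
ee_rot: [-180.0, 0.0, 99.5]
force: [0.9, -0.6, 0.8]
gripper_width: 79.9
gripper_force: 0.0
time_s: 4.3
ee_pos: [431.1, 322.3, 294.6]
ee_rot: [-179.9, 0.1, 99.5]
force: [-0.3, -0.3, 0.2]
gripper_width: 79.8
gripper_force: 0.0
```

```bash

python3 -m jog '{"jaw":[80,80,80,80,80,80,80,80,80,80],"slide":[[0.07,0,1],[0,0,1],[0,0,1],[0,0,1],[0,0,1],[0,0,1],[0,0,1],[0,0,1],[0,0,0.6],[0,0,0.4]],"spin":[0,0,0,0,0,0,0,0,0,0]}'
python3 -m jog '{"jaw":[80,80,80],"slide":[[0,0,0.27],[0,0,0.2],[0,0,0]],"spin":[0,0,0]}'
python3 - <<'E'
from h import *
for n in("side","top"): cv2.imwrite(f"{n}1raw.png",env.grab_frame(n)[:,:,::-1])
b=cv2.imread('side1raw.png');cv2.imwrite('pics/s1.png',cv2.resize(b[210:330,190:310],(600,600),interpolation=cv2.INTER_CUBIC))
E
```

```text
time_s: 5.3
ee_pos: [430.6, 323.6, 24.0]
ee_rot: [-179.9, 0.1, 99.5]
force: [0.7, 0.2, 0.6]
gripper_width: 79.6
gripper_force: 0.0
time_s: 5.6
ee_pos: [431.3, 325.0, 10.8]
ee_rot: [-180.0, 0.0, 99.5]
force: [0.7, -1.0, -0.7]
gripper_width: 80.3
gripper_force: 0.0
```

View pics/s1.png

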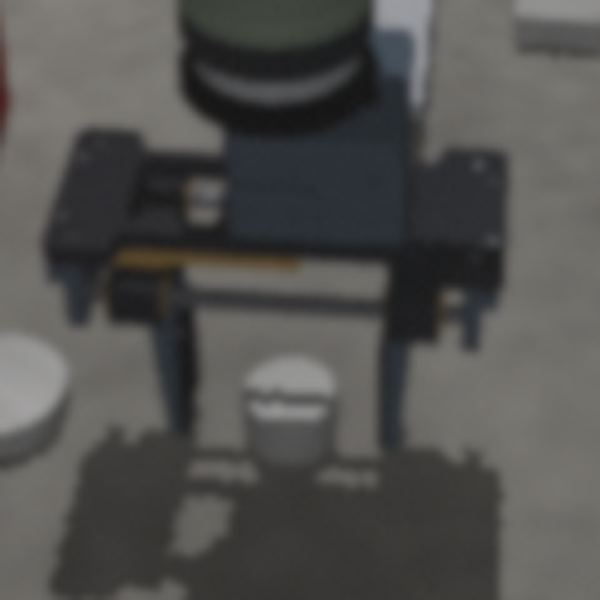

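The block at (290,400) sits midway between the fingers (190 and 385), so I close.

```bash

python3 -m jog '{"jaw":[60,50,44,40,36,36,36,36,36,36],"slide":[[0,0,0],[0,0,0],[0,0,0],[0,0,0],[0,0,0],[0,0,0],[0,0,0],[0,0,0],[0,0,0],[0,0,0]],"spin":[0,0,0,0,0,0,0,0,0,0]}' 25
python3 -m jog '{"jaw":[30,30,30,30,30,30,30,30],"slide":[[0,0,0],[0,0,-0.1],[0,0,-0.5],[0,0,-1],[0,0,-1],[0,0,-1],[0,0,-1],[0,0,0]],"spin":[0,0,0,0,0,0,0,0]}' 25
python3 - <<'E'
from h import *
for n in("side","top"): cv2.imwrite(f"{n}2raw.png",env.grab_frame(n)[:,:,::-1])
b=cv2.imread('side2raw.png');cv2.imwrite('pics/s2.png',cv2.resize(b[170:290,190:310],(600,600),interpolation=cv2.INTER_CUBIC))
print(env.state()['ee_pos'])
E
```

```text
time_s: 6.7
ee_pos: [430.9, 325.1, 10.8]
ee_rot: [-180.0, 0.0, 99.6]
force: [-2.5, 0.5, 2.2]
gripper_width: 39.6
gripper_force: 25.0
time_s: 7.5
ee_pos: [434.1, 327.0, 152.8]
ee_rot: [179.5, -0.2, 99.6]
force: [0.6, 0.4, -1.4]
gripper_width: 39.1
gripper_force: 25.0
[431.37216405 325.0690325  148.48154631]
```

View pics/s2.png

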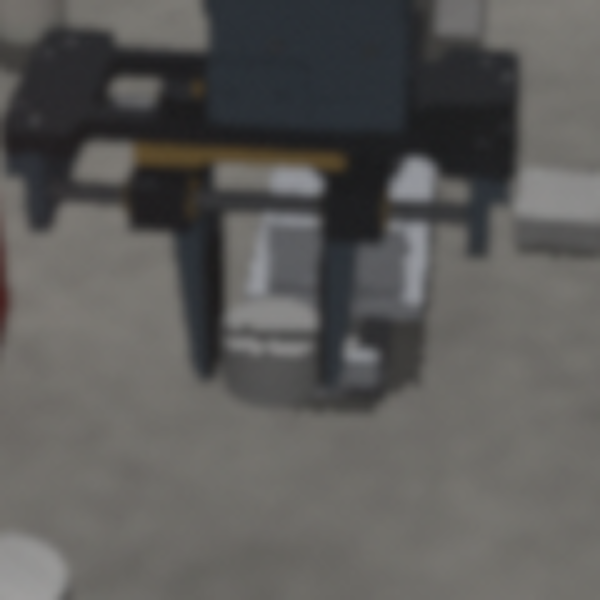

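```bash

python3 -m jog '{"jaw":[30,30,30,30,30,30,30,30,30,30],"slide":[[-0.3,-0.08,0],[-0.6,0,0],[-0.8,0,0],[-0.8,0,0],[-0.8,0,0],[-0.8,0,0],[-0.8,0,0],[-0.8,0,0],[-0.8,0,0],[-0.8,0,0]],"spin":[0,0,0,0,0,0,0,0,0,0]}'
python3 -m jog '{"jaw":[30,30,30,30,30,30,30,30,30,30],"slide":[[-0.8,0,0],[-0.8,0,0],[-0.7,0,0],[-0.5,0,0.1],[-0.3,0,0.5],[-0.08,0,0.6],[0,0,0.6],[0,0,0.4],[0,0,0],[0,0,0]],"spin":[0,0,0,0,0,0,0,0,0,0]}'
python3 - <<'E'
from h import *
for n in("side","top"): cv2.imwrite(f"{n}3raw.png",env.grab_frame(n)[:,:,::-1])
b=cv2.imread('side3raw.png');cv2.imwrite('pics/s3.png',cv2.resize(b[150:250,210:310],(600,600),interpolation=cv2.INTER_CUBIC))
print(env.state()['ee_pos'])
E
```

```text
time_s: 8.6
ee_pos: [463.9, 107.0, 146.9]
ee_rot: [-179.8, 0.0, 99.6]
force: [0.1, 0.3, -2.5]
gripper_width: 39.1
gripper_force: 25.0
time_s: 9.6
ee_pos: [480.3, 14.5, 82.0]
ee_rot: [-179.9, -0.0, 99.6]
force: [-0.2, -0.0, -2.9]
gripper_width: 39.3
gripper_force: 25.0
[481.31597752  14.6346236   83.05477564]
```

View pics/s3.png

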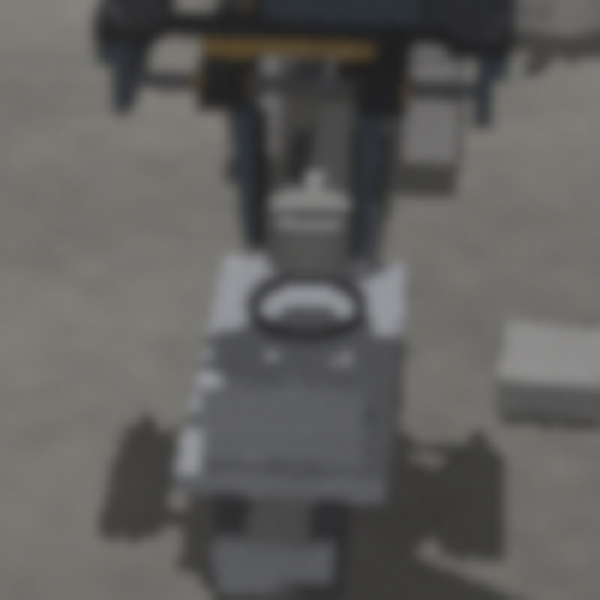

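```bash
python3 - <<'E'
from h import *
P=[481.3,14.6]
c=lambda p:((p-[210,150]+.5)*6-.5).round(1)
print('block bottom',c(proj('side',P+[72.3])),'top',c(proj('side',P+[97.3])),'ring top @TCP',c(proj('side',P+[46])))
for dx in(20,-20):
  v=np.array([.986,.167])*dx; print('sides',c(proj('side',[P[0]+v[0],P[1]+v[1],85])))
a=np.linspace(0,2*np.pi,73)
q=np.array([c(proj('side',[P[0]+29*np.cos(t),P[1]+29*np.sin(t),46])) for t in a]);print('ring box',q.min(0),q.max(0))
q=np.array([c(proj('side',[P[0]+20*np.cos(t),P[1]+20*np.sin(t),97.3])) for t in a]);print('blocktop box',q.min(0),q.max(0))
q=np.array([c(proj('side',[P[0]+20*np.cos(t),P[1]+20*np.sin(t),72.3])) for t in a]);print('blockbot box',q.min(0),q.max(0))
b=cv2.resize(cv2.imread('side3raw.png')[150:250,210:310],(600,600),interpolation=cv2.INTER_CUBIC)
g=cv2.cvtColor(b,cv2.COLOR_BGR2GRAY).astype(int)
print('row306',g[306,200:420:4]);print('row240',g[240,236:400:4]);print('col306',g[170:360:4,300])
E
```

```text
block bottom [306.  252.8] top [306.  206.1] ring top @TCP [306.1 300.8]
sides [262.7 227.4]
sides [349.5 231.1]
ring box [244.1 268. ] [368.  335.1]
blocktop box [262.2 184.4] [349.9 228.6]
blockbot box [262.7 230.6] [349.3 275.9]
row306 [119 120 126 133 141 147 149 151 150 147 137 119  99  81  80  98 118 134
 141 142 136 129 122 118 115 115 115 115 116 117 117 119 124 131 138 141
 138 126 105  87  81  95 118 137 148 151 152 152 151 150 142 131 119 112
 111]
row240 [110 100  85  72  58  50  51  55  63  68  72  75  77  79  81  82  83  83
  83  84  84  83  82  80  79  77  73  68  60  52  49  50  54  58  64  73
  82  94 105 110 114]
col306 [ 54  60  70  80  94 111 123 130 127 118 103  95  98 105 106  98  89  83
  83  82  82  82  82  81  80  76  73  74  91 116 135 146 144 134 115  94
  84  77  72  66  58  54  57  63  71  76  79  80]
```

Projected and seen positions agree within about 1 mm, with the block bottom at row 276 against 275.9 predicted and the ring centre at column 306.6 against 306.1. I lower the block.

```bash

python3 -m jog '{"jaw":[30,30,30,30,30,30],"slide":[[0,0,0.3],[0,0,0.3],[0,0,0.2],[0,0,0.15],[0,0,0.05],[0,0,0]],"spin":[0,0,0,0,0,0]}'
python3 -m jog '{"jaw":[30,30,30],"slide":[[0,0,0.04],[0,0,0.03],[0,0,0]],"spin":[0,0,0]}'
```

```text
time_s: 10.3
ee_pos: [481.1, 14.8, 52.6]
ee_rot: [-180.0, 0.0, 99.6]
force: [0.0, -1.1, -1.6]
gripper_width: 39.2
gripper_force: 25.0
time_s: 10.6
ee_pos: [481.3, 14.8, 50.9]
ee_rot: [180.0, 0.0, 99.6]
force: [0.4, 0.1, -2.4]
gripper_width: 39.5
gripper_force: 25.0
```

```bash

python3 -m jog '{"jaw":[30,30],"slide":[[0,0,0.02],[0,0,0]],"spin":[0,0]}'
python3 -m jog '{"jaw":[44,48,54,60,64,64,64,64,64,64],"slide":[[0,0,0],[0,0,0],[0,0,0],[0,0,0],[0,0,0],[0,0,0],[0,0,-0.3],[0,0,-0.7],[0,0,-1],[0,0,-0.8]],"spin":[0,0,0,0,0,0,0,0,0,0]}'
```

```text
time_s: 10.8
ee_pos: [481.3, 14.8, 50.8]
ee_rot: [180.0, 0.0, 99.6]
force: [-1.1, -0.3, 3.1]
gripper_width: 39.1
gripper_force: 25.0
time_s: 11.8
ee_pos: [481.5, 14.8, 136.1]
ee_rot: [179.9, 0.0, 99.6]
force: [-0.4, 0.2, 0.1]
gripper_width: 64.1
gripper_force: 0.0
```

```bash

python3 -m jog '{"jaw":[0,0,0,0,0,0,0,0,0,0],"slide":[[0.9,0,0],[0.9,0,0],[0.9,0,0],[0.9,0,0],[0.9,0,0],[0.7,0,0],[0.3,0,0],[0,0,0],[0,0,0],[0,0,0]],"spin":[0,0,0,0,0,0,0,0,0,0]}'
python3 - <<'E'
from h import *
for n in("side","top"): cv2.imwrite(f"{n}4raw.png",env.grab_frame(n)[:,:,::-1])
b=cv2.imread('side4raw.png')[130:250,210:310];a=cv2.imread('top4raw.png')[150:230,190:290]
o=np.zeros((600,800,3),np.uint8);o[:,:400]=cv2.resize(b,(400,600)[:2],interpolation=cv2.INTER_CUBIC);o[:320,400:]=cv2.resize(a,(400,320),interpolation=cv2.INTER_CUBIC)
cv2.imwrite('pics/s4.png',o);print(env.state()['ee_pos'],env.state()['gripper_width'])
E
```

```text
time_s: 12.8
ee_pos: [453.9, 176.6, 134.2]
ee_rot: [-180.0, 0.0, 99.5]
force: [-0.0, 0.0, -0.1]
gripper_width: 0.6
gripper_force: 0.0
[453.86185586 176.69829924 134.16089717] 0.3408547026017893
```

View pics/s4.png

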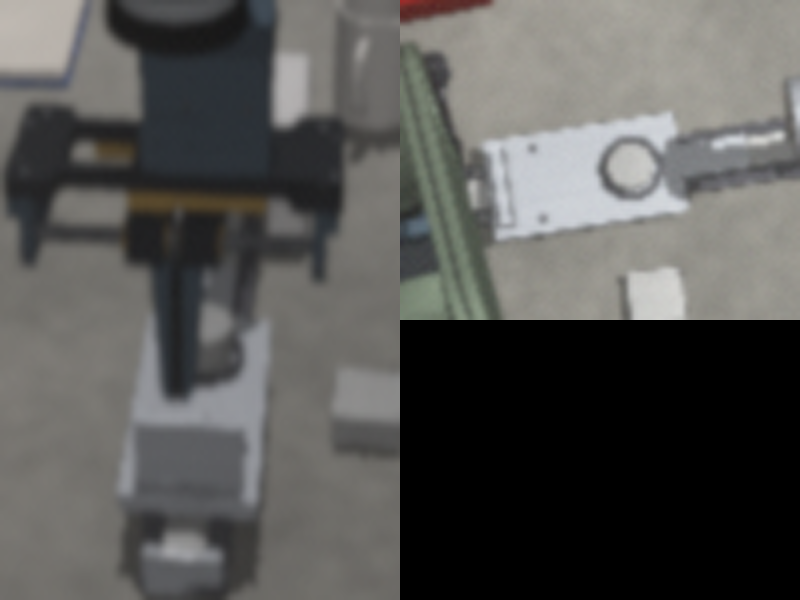

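The block lies flat and concentric in the ring (top crop (630,168)), and the tool is behind the end plate on the rail axis. I descend and approach.

```bash

python3 -m jog '{"jaw":[0,0,0,0,0,0],"slide":[[0,0,0.8],[0,0,0.9],[0,0,0.8],[0,0,0.37],[0,0,0],[0,0,0]],"spin":[0,0,0,0,0,0]}' 20
python3 -m jog '{"jaw":[0,0,0,0,0,0],"slide":[[-0.25,0,0],[-0.25,0,0],[-0.2,0,0],[0,0,0],[0,0,0],[0,0,0]],"spin":[0,0,0,0,0,0]}'
```

```text
time_s: 13.5
ee_pos: [454.4, 177.5, 48.6]
ee_rot: [179.9, -0.0, 99.5]
force: [0.3, -0.5, 0.9]
gripper_width: 0.5
gripper_force: 0.0
time_s: 14.1
ee_pos: [457.3, 156.8, 48.1]
ee_rot: [180.0, -0.0, 99.6]
force: [-0.6, -0.2, -0.9]
gripper_width: 0.4
gripper_force: 0.0
```

```bash

python3 -m jog '{"jaw":[0,0,0,0,0],"slide":[[-0.05,0,0],[-0.05,0,0],[-0.05,0,0],[-0.05,0,0],[0,0,0]],"spin":[0,0,0,0,0]}'
python3 -m jog '{"jaw":[0,0,0],"slide":[[-0.03,0,0],[-0.03,0,0],[0,0,0]],"spin":[0,0,0]}'
```

```text
time_s: 14.6
ee_pos: [458.2, 150.7, 48.0]
ee_rot: [-180.0, 0.0, 99.6]
force: [0.2, -0.2, -0.3]
gripper_width: 0.3
gripper_force: 0.0
time_s: 14.9
ee_pos: [458.5, 149.0, 48.0]
ee_rot: [180.0, 0.0, 99.6]
force: [-0.1, -0.0, 0.8]
gripper_width: 0.6
gripper_force: 0.0
```

```bash

python3 -m jog '{"jaw":[0,0,0],"slide":[[-0.04,0,0],[-0.04,0,0],[0,0,0]],"spin":[0,0,0]}'
python3 -m jog '{"jaw":[0,0,0],"slide":[[-0.04,0,0],[-0.04,0,0],[0,0,0]],"spin":[0,0,0]}'
python3 -m jog '{"jaw":[0,0,0],"slide":[[-0.04,0,0],[-0.04,0,0],[0,0,0]],"spin":[0,0,0]}'
```

```text
time_s: 15.2
ee_pos: [458.7, 148.0, 48.1]
ee_rot: [180.0, -0.1, 99.5]
force: [-1.1, 5.4, 0.1]
gripper_width: 0.5
gripper_force: 2.9
time_s: 15.5
ee_pos: [459.1, 145.7, 48.1]
ee_rot: [180.0, -0.1, 99.5]
force: [-0.5, 6.2, -0.4]
gripper_width: 0.7
gripper_force: 2.9
time_s: 15.8
ee_pos: [459.5, 143.4, 48.1]
ee_rot: [180.0, -0.1, 99.5]
force: [-1.6, 5.6, -0.3]
gripper_width: 0.5
gripper_force: 3.0
```

```bash

python3 -m jog '{"jaw":[0,0,0,0,0,0,0,0,0,0],"slide":[[-0.04,0,0],[-0.04,0,0],[-0.04,0,0],[-0.04,0,0],[-0.04,0,0],[-0.04,0,0],[-0.04,0,0],[-0.04,0,0],[-0.04,0,0],[-0.04,0,0]],"spin":[0,0,0,0,0,0,0,0,0,0]}'
python3 -m jog '{"jaw":[0,0,0,0,0,0,0,0,0,0],"slide":[[-0.04,0,0],[-0.04,0,0],[-0.04,0,0],[-0.04,0,0],[-0.04,0,0],[-0.04,0,0],[-0.04,0,0],[-0.04,0,0],[-0.04,0,0],[-0.04,0,0]],"spin":[0,0,0,0,0,0,0,0,0,0]}'
```

```text
time_s: 16.8
ee_pos: [461.4, 132.1, 48.1]
ee_rot: [180.0, -0.2, 99.5]
force: [-2.0, 8.6, 0.2]
gripper_width: 0.3
gripper_force: 4.8
time_s: 17.8
ee_pos: [463.7, 118.2, 48.0]
ee_rot: [-180.0, 0.0, 99.6]
force: [-0.6, 2.6, 0.4]
gripper_width: 0.5
gripper_force: 1.6
```

```bash

python3 -m jog '{"jaw":[0,0,0,0,0,0,0,0,0,0],"slide":[[-0.05,0,0],[-0.06,0,0],[-0.06,0,0],[-0.06,0,0],[-0.06,0,0],[-0.06,0,0],[-0.06,0,0],[-0.06,0,0],[-0.06,0,0],[-0.06,0,0]],"spin":[0,0,0,0,0,0,0,0,0,0]}'
python3 -m jog '{"jaw":[0,0,0,0,0,0,0,0,0,0],"slide":[[-0.06,0,0],[-0.06,0,0],[-0.06,0,0],[-0.06,0,0],[-0.06,0,0],[-0.06,0,0],[-0.06,0,0],[-0.05,0,0],[-0.04,0,0],[0,0,0]],"spin":[0,0,0,0,0,0,0,0,0,0]}'
python3 -m jog '{"jaw":[0,0,0,0,0],"slide":[[-0.04,0,0],[-0.04,0,0],[-0.04,0,0],[-0.04,0,0],[0,0,0]],"spin":[0,0,0,0,0]}'
```

```text
time_s: 18.8
ee_pos: [466.6, 100.7, 48.0]
ee_rot: [-180.0, 0.0, 99.6]
force: [-0.6, 2.6, 0.2]
gripper_width: 0.5
gripper_force: 1.6
time_s: 19.8
ee_pos: [469.1, 85.5, 48.0]
ee_rot: [-180.0, 0.0, 99.6]
force: [-0.6, 1.5, -0.8]
gripper_width: 0.8
gripper_force: 0.9
time_s: 20.3
ee_pos: [469.9, 80.8, 48.0]
ee_rot: [-180.0, 0.0, 99.6]
force: [-2.0, 2.1, 0.7]
gripper_width: 0.5
gripper_force: 1.0
```

The stage is free and running at about 2–3 N, with travel near 68 mm. From here I advance in 1.2 mm steps, each gated on the measured force.

```bash
g(){ grep -E '^(ee_pos|force)' | tee /dev/stderr | grep -qE '^force: \[[^,]*, -?[0-4]\.'; }
python3 -m jog '{"jaw":[0,0,0,0,0],"slide":[[-0.04,0,0],[-0.04,0,0],[-0.04,0,0],[-0.03,0,0],[0,0,0]],"spin":[0,0,0,0,0]}' | g &&
python3 -m jog '{"jaw":[0,0,0],"slide":[[-0.02,0,0],[-0.02,0,0],[0,0,0]],"spin":[0,0,0]}' | g &&
python3 -m jog '{"jaw":[0,0,0],"slide":[[-0.02,0,0],[-0.02,0,0],[0,0,0]],"spin":[0,0,0]}' | g &&
python3 -m jog '{"jaw":[0,0,0],"slide":[[-0.02,0,0],[-0.02,0,0],[0,0,0]],"spin":[0,0,0]}' | g &&
python3 -m jog '{"jaw":[0,0,0],"slide":[[-0.02,0,0],[-0.02,0,0],[0,0,0]],"spin":[0,0,0]}' | g &&
python3 -m jog '{"jaw":[0,0,0],"slide":[[-0.02,0,0],[-0.02,0,0],[0,0,0]],"spin":[0,0,0]}' | g && echo ALL
```

```text
ALLee_pos: [471.7, 70.6, 48.0]
force: [-2.4, 3.2, -0.7]
```

```bash
g(){ grep -E '^(ee_pos|force)' | tee -a /dev/stderr | grep -qE '^force: \[[^,]*, -?[0-4]\.'; }
python3 -m jog '{"jaw":[0,0,0],"slide":[[-0.02,0,0],[-0.02,0,0],[0,0,0]],"spin":[0,0,0]}' | g &&
python3 -m jog '{"jaw":[0,0,0],"slide":[[-0.02,0,0],[-0.02,0,0],[0,0,0]],"spin":[0,0,0]}' | g &&
python3 -m jog '{"jaw":[0,0,0],"slide":[[-0.02,0,0],[-0.02,0,0],[0,0,0]],"spin":[0,0,0]}' | g &&
python3 -m jog '{"jaw":[0,0,0],"slide":[[-0.02,0,0],[-0.02,0,0],[0,0,0]],"spin":[0,0,0]}' | g &&
python3 -m jog '{"jaw":[0,0,0],"slide":[[-0.02,0,0],[-0.02,0,0],[0,0,0]],"spin":[0,0,0]}' | g &&
python3 -m jog '{"jaw":[0,0,0],"slide":[[-0.02,0,0],[-0.02,0,0],[0,0,0]],"spin":[0,0,0]}' | g &&
python3 -m jog '{"jaw":[0,0,0],"slide":[[-0.02,0,0],[-0.02,0,0],[0,0,0]],"spin":[0,0,0]}' | g &&
python3 -m jog '{"jaw":[0,0,0],"slide":[[-0.02,0,0],[-0.02,0,0],[0,0,0]],"spin":[0,0,0]}' | g &&
python3 -m jog '{"jaw":[0,0,0],"slide":[[-0.02,0,0],[-0.02,0,0],[0,0,0]],"spin":[0,0,0]}' | g &&
python3 -m jog '{"jaw":[0,0,0],"slide":[[-0.02,0,0],[-0.02,0,0],[0,0,0]],"spin":[0,0,0]}' | g &&
python3 -m jog '{"jaw":[0,0,0],"slide":[[-0.02,0,0],[-0.02,0,0],[0,0,0]],"spin":[0,0,0]}' | g &&
python3 -m jog '{"jaw":[0,0,0],"slide":[[-0.02,0,0],[-0.02,0,0],[0,0,0]],"spin":[0,0,0]}' | g && echo ALL
```

```text
ALLee_pos: [471.9, 69.4, 48.0]
force: [-2.1, 2.0, 0.1]
ee_pos: [472.1, 68.2, 48.0]
force: [-2.3, 2.2, 0.3]
ee_pos: [472.3, 67.0, 48.0]
force: [-2.4, 1.7, 0.5]
ee_pos: [472.5, 65.8, 48.0]
force: [-2.0, 2.7, -0.2]
ee_pos: [472.8, 64.7, 48.0]
force: [-2.1, 2.4, -0.9]
ee_pos: [473.0, 63.5, 48.0]
force: [-1.6, 2.5, -0.4]
ee_pos: [473.2, 62.3, 48.0]
force: [-1.9, 3.2, 0.0]
ee_pos: [473.4, 61.1, 48.0]
force: [-2.3, 3.3, -0.8]
ee_pos: [473.6, 59.9, 48.0]
force: [-2.1, 1.9, -1.3]
ee_pos: [473.8, 58.7, 48.0]
force: [-1.4, 2.6, -1.3]
ee_pos: [474.0, 57.6, 48.0]
force: [-1.6, 2.1, -1.7]
ee_pos: [474.2, 56.4, 48.0]
force: [-1.9, 2.4, -0.4]
```

```bash
g(){ grep -E '^(time|ee_pos|force)' | tr '\n' ' ' | tee -a /dev/stderr | grep -qE ' force: \[[^,]*, -?[0-4]\.'; }
python3 -m jog '{"jaw":[0,0,0],"slide":[[-0.02,0,0],[-0.02,0,0],[0,0,0]],"spin":[0,0,0]}' | g &&
python3 -m jog '{"jaw":[0,0,0],"slide":[[-0.02,0,0],[-0.02,0,0],[0,0,0]],"spin":[0,0,0]}' | g &&
python3 -m jog '{"jaw":[0,0,0],"slide":[[-0.02,0,0],[-0.02,0,0],[0,0,0]],"spin":[0,0,0]}' | g &&
python3 -m jog '{"jaw":[0,0,0],"slide":[[-0.02,0,0],[-0.02,0,0],[0,0,0]],"spin":[0,0,0]}' | g &&
python3 -m jog '{"jaw":[0,0,0],"slide":[[-0.02,0,0],[-0.02,0,0],[0,0,0]],"spin":[0,0,0]}' | g &&
python3 -m jog '{"jaw":[0,0,0],"slide":[[-0.02,0,0],[-0.02,0,0],[0,0,0]],"spin":[0,0,0]}' | g &&
python3 -m jog '{"jaw":[0,0,0],"slide":[[-0.02,0,0],[-0.02,0,0],[0,0,0]],"spin":[0,0,0]}' | g &&
python3 -m jog '{"jaw":[0,0,0],"slide":[[-0.02,0,0],[-0.02,0,0],[0,0,0]],"spin":[0,0,0]}' | g &&
python3 -m jog '{"jaw":[0,0,0],"slide":[[-0.02,0,0],[-0.02,0,0],[0,0,0]],"spin":[0,0,0]}' | g &&
python3 -m jog '{"jaw":[0,0,0],"slide":[[-0.02,0,0],[-0.02,0,0],[0,0,0]],"spin":[0,0,0]}' | g &&
python3 -m jog '{"jaw":[0,0,0],"slide":[[-0.02,0,0],[-0.02,0,0],[0,0,0]],"spin":[0,0,0]}' | g &&
python3 -m jog '{"jaw":[0,0,0],"slide":[[-0.02,0,0],[-0.02,0,0],[0,0,0]],"spin":[0,0,0]}' | g &&
python3 -m jog '{"jaw":[0,0,0],"slide":[[-0.02,0,0],[-0.02,0,0],[0,0,0]],"spin":[0,0,0]}' | g &&
python3 -m jog '{"jaw":[0,0,0],"slide":[[-0.02,0,0],[-0.02,0,0],[0,0,0]],"spin":[0,0,0]}' | g &&
python3 -m jog '{"jaw":[0,0,0],"slide":[[-0.02,0,0],[-0.02,0,0],[0,0,0]],"spin":[0,0,0]}' | g &&
python3 -m jog '{"jaw":[0,0,0],"slide":[[-0.02,0,0],[-0.02,0,0],[0,0,0]],"spin":[0,0,0]}' | g && echo ALL
```

```text
ALLtime_s: 26.2 ee_pos: [474.4, 55.2, 48.0] force: [-2.3, 2.6, -1.3] time_s: 26.5 ee_pos: [474.6, 54.0, 48.0] force: [-2.3, 3.2, -0.8] time_s: 26.8 ee_pos: [474.8, 52.8, 48.0] force: [-2.5, 1.9, -2.3] time_s: 27.1 ee_pos: [474.9, 51.7, 48.0] force: [-2.8, 1.5, -0.1] time_s: 27.4 ee_pos: [475.1, 50.5, 48.0] force: [-1.3, 3.3, -0.9] time_s: 27.7 ee_pos: [475.3, 49.3, 48.0] force: [-1.3, 2.7, -0.7] time_s: 28.0 ee_pos: [475.5, 48.1, 48.0] force: [-1.3, 1.7, -0.3] time_s: 28.3 ee_pos: [475.7, 46.9, 48.0] force: [-1.2, 3.0, -1.0] time_s: 28.6 ee_pos: [475.9, 45.7, 48.0] force: [-2.6, 1.1, -0.9] time_s: 28.9 ee_pos: [476.1, 44.5, 48.0] force: [-2.1, 2.4, -0.7] time_s: 29.2 ee_pos: [476.3, 43.4, 48.0] force: [-2.1, 2.6, -1.6] time_s: 29.5 ee_pos: [476.5, 42.2, 48.0] force: [-2.7, 2.3, -0.0] time_s: 29.8 ee_pos: [476.7, 41.0, 48.0] force: [-2.9, 2.9, -1.1] time_s: 30.1 ee_pos: [476.9, 39.8, 48.0] force: [-0.7, 2.2, -0.6] time_s: 30.4 ee_pos: [477.1, 38.6, 48.0] force: [-2.2, 1.5, -1.3] time_s: 30.7 ee_pos: [477.3, 37.4, 48.0] force: [-1.2, 2.6, 0.3]
```

```bash
g(){ grep -E '^(ee_pos|force)' | cut -c1-30 | tr '\n' ' ' | tee -a /dev/stderr | grep -qE ' force: \[[^,]*, -?[0-4]\.'; }
python3 -m jog '{"jaw":[0,0,0],"slide":[[-0.02,0,0],[-0.02,0,0],[0,0,0]],"spin":[0,0,0]}' | g &&
python3 -m jog '{"jaw":[0,0,0],"slide":[[-0.02,0,0],[-0.02,0,0],[0,0,0]],"spin":[0,0,0]}' | g &&
python3 -m jog '{"jaw":[0,0,0],"slide":[[-0.02,0,0],[-0.02,0,0],[0,0,0]],"spin":[0,0,0]}' | g &&
python3 -m jog '{"jaw":[0,0,0],"slide":[[-0.02,0,0],[-0.02,0,0],[0,0,0]],"spin":[0,0,0]}' | g &&
python3 -m jog '{"jaw":[0,0,0],"slide":[[-0.02,0,0],[-0.02,0,0],[0,0,0]],"spin":[0,0,0]}' | g &&
python3 -m jog '{"jaw":[0,0,0],"slide":[[-0.02,0,0],[-0.02,0,0],[0,0,0]],"spin":[0,0,0]}' | g &&
python3 -m jog '{"jaw":[0,0,0],"slide":[[-0.02,0,0],[-0.02,0,0],[0,0,0]],"spin":[0,0,0]}' | g &&
python3 -m jog '{"jaw":[0,0,0],"slide":[[-0.02,0,0],[-0.02,0,0],[0,0,0]],"spin":[0,0,0]}' | g &&
python3 -m jog '{"jaw":[0,0,0],"slide":[[-0.02,0,0],[-0.02,0,0],[0,0,0]],"spin":[0,0,0]}' | g &&
python3 -m jog '{"jaw":[0,0,0],"slide":[[-0.02,0,0],[-0.02,0,0],[0,0,0]],"spin":[0,0,0]}' | g &&
python3 -m jog '{"jaw":[0,0,0],"slide":[[-0.02,0,0],[-0.02,0,0],[0,0,0]],"spin":[0,0,0]}' | g &&
python3 -m jog '{"jaw":[0,0,0],"slide":[[-0.02,0,0],[-0.02,0,0],[0,0,0]],"spin":[0,0,0]}' | g &&
python3 -m jog '{"jaw":[0,0,0],"slide":[[-0.02,0,0],[-0.02,0,0],[0,0,0]],"spin":[0,0,0]}' | g &&
python3 -m jog '{"jaw":[0,0,0],"slide":[[-0.02,0,0],[-0.02,0,0],[0,0,0]],"spin":[0,0,0]}' | g &&
python3 -m jog '{"jaw":[0,0,0],"slide":[[-0.02,0,0],[-0.02,0,0],[0,0,0]],"spin":[0,0,0]}' | g &&
python3 -m jog '{"jaw":[0,0,0],"slide":[[-0.02,0,0],[-0.02,0,0],[0,0,0]],"spin":[0,0,0]}' | g &&
python3 -m jog '{"jaw":[0,0,0],"slide":[[-0.02,0,0],[-0.02,0,0],[0,0,0]],"spin":[0,0,0]}' | g &&
python3 -m jog '{"jaw":[0,0,0],"slide":[[-0.02,0,0],[-0.02,0,0],[0,0,0]],"spin":[0,0,0]}' | g &&
python3 -m jog '{"jaw":[0,0,0],"slide":[[-0.02,0,0],[-0.02,0,0],[0,0,0]],"spin":[0,0,0]}' | g &&
python3 -m jog '{"jaw":[0,0,0],"slide":[[-0.02,0,0],[-0.02,0,0],[0,0,0]],"spin":[0,0,0]}' | g && echo ALL
```

```text
ALLee_pos: [477.5, 36.3, 48.0] force: [-1.9, 1.9, -0.2] ee_pos: [477.7, 35.1, 48.0] force: [-2.5, 1.8, 0.0] ee_pos: [477.9, 33.9, 48.0] force: [-3.0, 2.6, 0.3] ee_pos: [478.1, 32.7, 48.0] force: [-1.9, 1.6, -0.5] ee_pos: [478.3, 31.5, 48.0] force: [-2.3, 2.7, 1.3] ee_pos: [478.5, 30.4, 48.0] force: [-1.7, 2.5, -1.3] ee_pos: [478.7, 29.2, 48.0] force: [-2.7, 2.3, -0.6] ee_pos: [478.9, 28.0, 48.0] force: [-2.7, 2.4, -0.4] ee_pos: [479.1, 26.8, 48.0] force: [-2.3, 3.2, -0.4] ee_pos: [479.4, 25.6, 48.0] force: [-1.6, 1.8, 0.0] ee_pos: [479.5, 24.4, 48.0] force: [-1.9, 1.6, -0.7] ee_pos: [479.7, 23.2, 48.0] force: [-2.3, 2.2, -0.0] ee_pos: [479.9, 22.1, 48.0] force: [-2.5, 1.8, -1.4] ee_pos: [480.1, 20.9, 48.0] force: [-2.1, 1.3, -1.2] ee_pos: [480.3, 19.7, 48.0] force: [-1.9, 2.2, -0.2] ee_pos: [480.5, 18.5, 48.0] force: [-2.7, 2.2, -0.8] ee_pos: [480.7, 17.3, 48.0] force: [-2.8, 2.9, -0.4] ee_pos: [480.9, 16.1, 48.0] force: [-1.9, 2.5, -0.0] ee_pos: [481.1, 15.0, 48.0] force: [-2.0, 2.4, -0.6] ee_pos: [481.3, 13.8, 48.0] force: [-2.2, 1.9, 0.2]
```

```bash
g(){ grep -E '^(ee_pos|force)' | cut -c1-30 | tr '\n' ' ' | tee -a /dev/stderr | grep -qE ' force: \[[^,]*, -?[0-4]\.'; }
python3 -m jog '{"jaw":[0,0,0],"slide":[[-0.02,0,0],[-0.02,0,0],[0,0,0]],"spin":[0,0,0]}' | g &&
python3 -m jog '{"jaw":[0,0,0],"slide":[[-0.02,0,0],[-0.02,0,0],[0,0,0]],"spin":[0,0,0]}' | g &&
python3 -m jog '{"jaw":[0,0,0],"slide":[[-0.02,0,0],[-0.02,0,0],[0,0,0]],"spin":[0,0,0]}' | g &&
python3 -m jog '{"jaw":[0,0,0],"slide":[[-0.02,0,0],[-0.02,0,0],[0,0,0]],"spin":[0,0,0]}' | g &&
python3 -m jog '{"jaw":[0,0,0],"slide":[[-0.02,0,0],[-0.02,0,0],[0,0,0]],"spin":[0,0,0]}' | g &&
python3 -m jog '{"jaw":[0,0,0],"slide":[[-0.02,0,0],[-0.02,0,0],[0,0,0]],"spin":[0,0,0]}' | g &&
python3 -m jog '{"jaw":[0,0,0],"slide":[[-0.02,0,0],[-0.02,0,0],[0,0,0]],"spin":[0,0,0]}' | g &&
python3 -m jog '{"jaw":[0,0,0],"slide":[[-0.02,0,0],[-0.02,0,0],[0,0,0]],"spin":[0,0,0]}' | g &&
python3 -m jog '{"jaw":[0,0,0],"slide":[[-0.02,0,0],[-0.02,0,0],[0,0,0]],"spin":[0,0,0]}' | g &&
python3 -m jog '{"jaw":[0,0,0],"slide":[[-0.02,0,0],[-0.02,0,0],[0,0,0]],"spin":[0,0,0]}' | g &&
python3 -m jog '{"jaw":[0,0,0],"slide":[[-0.02,0,0],[-0.02,0,0],[0,0,0]],"spin":[0,0,0]}' | g &&
python3 -m jog '{"jaw":[0,0,0],"slide":[[-0.02,0,0],[-0.02,0,0],[0,0,0]],"spin":[0,0,0]}' | g &&
python3 -m jog '{"jaw":[0,0,0],"slide":[[-0.02,0,0],[-0.02,0,0],[0,0,0]],"spin":[0,0,0]}' | g &&
python3 -m jog '{"jaw":[0,0,0],"slide":[[-0.02,0,0],[-0.02,0,0],[0,0,0]],"spin":[0,0,0]}' | g &&
python3 -m jog '{"jaw":[0,0,0],"slide":[[-0.02,0,0],[-0.02,0,0],[0,0,0]],"spin":[0,0,0]}' | g &&
python3 -m jog '{"jaw":[0,0,0],"slide":[[-0.02,0,0],[-0.02,0,0],[0,0,0]],"spin":[0,0,0]}' | g &&
python3 -m jog '{"jaw":[0,0,0],"slide":[[-0.02,0,0],[-0.02,0,0],[0,0,0]],"spin":[0,0,0]}' | g &&
python3 -m jog '{"jaw":[0,0,0],"slide":[[-0.02,0,0],[-0.02,0,0],[0,0,0]],"spin":[0,0,0]}' | g &&
python3 -m jog '{"jaw":[0,0,0],"slide":[[-0.02,0,0],[-0.02,0,0],[0,0,0]],"spin":[0,0,0]}' | g &&
python3 -m jog '{"jaw":[0,0,0],"slide":[[-0.02,0,0],[-0.02,0,0],[0,0,0]],"spin":[0,0,0]}' | g && echo ALL
```

```text
ee_pos: [481.5, 12.6, 48.0] force: [-1.8, 1.6, -0.7] ee_pos: [481.7, 11.4, 48.0] force: [-2.4, 2.3, 0.6] ee_pos: [481.9, 10.2, 48.0] force: [-2.6, 2.3, 0.5] ee_pos: [482.1, 9.1, 48.0] force: [-1.3, 1.8, 0.4] ee_pos: [482.3, 7.9, 48.1] force: [-2.0, 1.6, 0.2] ee_pos: [482.5, 6.7, 48.0] force: [-1.0, 1.8, -0.1] ee_pos: [482.7, 5.5, 48.0] force: [-2.8, 2.9, 0.2] ee_pos: [482.9, 4.3, 48.1] force: [-3.0, 2.0, -0.4] ee_pos: [483.1, 3.2, 48.0] force: [-2.2, 1.8, 1.2] ee_pos: [483.3, 2.0, 48.0] force: [-2.5, 2.9, -0.5] ee_pos: [483.5, 0.8, 48.0] force: [-2.0, 2.0, -0.0] ee_pos: [483.7, -0.4, 48.0] force: [-1.8, 2.1, 0.5] ee_pos: [483.9, -1.6, 48.0] force: [-2.2, 1.6, 0.6] ee_pos: [484.1, -2.8, 48.0] force: [-1.9, 3.1, -0.0] ee_pos: [484.3, -4.0, 48.0] force: [-1.7, 2.3, 0.2] ee_pos: [484.4, -4.4, 48.0] force: [-2.5, 5.5, 0.7]
```

```bash
python3 -m jog '{"jaw":[0,0,0],"slide":[[-0.02,0,0],[0,0,0],[0,0,0]],"spin":[0,0,0]}'
```

```text
time_s: 41.8
ee_pos: [484.4, -4.6, 48.1]
ee_rot: [180.0, -0.1, 99.5]
force: [-1.8, 8.0, 1.5]
gripper_width: 0.4
gripper_force: 3.9
```

```bash
python3 -m jog '{"jaw":[0,0,0,0],"slide":[[-0.02,0,0],[0,0,0],[0,0,0],[0,0,0]],"spin":[0,0,0,0]}'
python3 -m jog '{"jaw":[0,0,0,0,0,0,0,0,0,0],"slide":[[0.02,0,0],[0.02,0,0],[0.03,0,0],[0.1,0,0],[0.3,0,0],[0.6,0,0],[0.8,0,0],[0.3,0,0],[0,0,-0.4],[0,0,-0.6]],"spin":[0,0,0,0,0,0,0,0,0,0]}'
python3 -m jog '{"jaw":[0,0,0,0,0,0],"slide":[[0.5,0,-0.8],[0.8,0,-0.8],[0.8,0,-0.6],[0.5,0,0],[0,0,0],[0,0,0]],"spin":[0,0,0,0,0,0]}'
python3 - <<'E'
from h import *
b=env.grab_frame('side')[:,:,::-1][90:240,200:320];a=env.grab_frame('top')[:,:,::-1][130:230,190:340]
o=np.zeros((600,780,3),np.uint8);o[:,:480]=cv2.resize(b,(480,600),interpolation=cv2.INTER_CUBIC);o[:200,480:]=cv2.resize(a,(300,200),interpolation=cv2.INTER_CUBIC)
cv2.imwrite('pics/s5.png',o)
E
```

```text
time_s: 42.2
ee_pos: [484.4, -4.7, 48.1]
ee_rot: [-180.0, -0.2, 99.5]
force: [-3.6, 9.0, 1.7]
gripper_width: 0.4
gripper_force: 4.8
time_s: 43.2
ee_pos: [473.3, 58.2, 77.7]
ee_rot: [-179.9, 0.0, 99.7]
force: [0.4, -0.2, 0.2]
gripper_width: 0.3
gripper_force: 0.0
time_s: 43.8
ee_pos: [460.8, 134.5, 143.8]
ee_rot: [-180.0, 0.1, 99.6]
force: [-0.2, -0.1, -0.6]
gripper_width: 0.3
gripper_force: 0.0
```

View pics/s5.png

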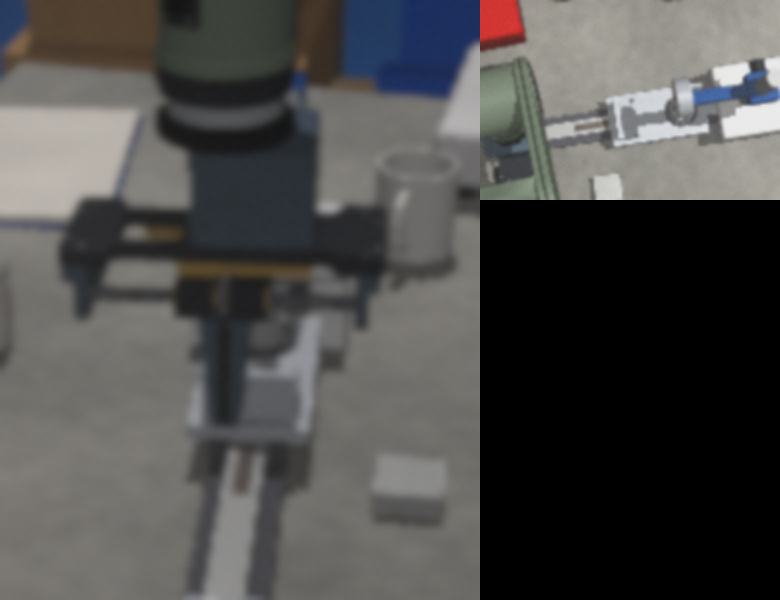

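The stage is home at the housing, with the end plate at (265,400). The block is still flat in the nest at (270,340) under the probe. The robot touches nothing and the bystanders are unmoved.

```bash
python3 -c "
from workcell import env
print(env.job_done())"
```

```text
the job is handed in; nothing more can be done
None
```

The block is in the ring nest and the stage is fully home against its stop after about 155 mm of travel; I released it after pressing with about 9 N at the wrist and handed the job in at about 44 s, with no verdict returned.

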